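Walk the lens block round to face the port fence

TASK

The heavy gold-coloured block with the black lens tube on top stands turned away from the fence on the optical table. Walk it round by pushing at its corners, now one, now another, until the tube points squarely at the fence (either end of the tube may lead), then push it up so that its long side sits flat against the fence with the tube lined up with the round port. Only push the block along the table, never lift or tip it or touch the tube; have it nearly square before any part of it meets the fence, and leave the loose things around alone.

Things in the scene. Friction and masses are not known exactly. Their poses are not given: they have to be found in the camera images.
- block: heavy loose gold-coloured metal block, 0.75 to 1 kg, rectangular base 90 mm (its x) by 120 mm (its y) by 32 mm high; origin at the centre of its underside, z up. Pushing it takes about 4 to 15 N. The lens tube lies along its x axis, so the tube looks out over its two 120 mm long sides (+x and -x faces); turned half round, the block is the same.
- tube: black lens tube fixed on top of the block, along the block's x axis, over the middle: 24 mm diameter, 54 mm long (18 mm short of the base's long sides), on a 26 mm wide saddle; its top is 57 mm above the table. Origin on the block's top face, 32 mm above the table, axes as the block. Not to be touched.
- fence: fixed dark bar beyond the block, 260 mm long (its y), 36 thick, 32 high; on its middle a light plate 80 mm wide, top at 61 mm, near side 22 mm behind the working face, with a round 20 mm port, centre 45 mm up. Origin on the table under the working face, below the port axis; x points away from the block and robot, y along the face. With the block home its centre is at x = -45 mm, y = 0 here.
- lens_post: bystander: lens in a 44 mm round black holder on a thin post with a 44 mm round foot, 94 mm tall, loose, behind the fence; origin under its foot
- jar: bystander: small amber jar, 48 mm diameter, 55 mm tall, loose, beside the work; origin under its centre
- driver: bystander: screwdriver 150 mm long lying along its x axis, loose, beside the work; origin at its underside
Not all that is in view belongs to the job. There is more than one size of the block; the job needs the smallest.

How it is judged:
At the end, for the whole second after the job is handed in: The block stands flat on the table at rest with a long side against the fence: tube square to the fence within 0.04 rad, block centre 40 to 49 mm in front of the fence face (45 mm is touching), tube axis within 12 mm sideways of the port axis; the bystanders are within 12 mm of where they stood (angle between the x axis of block and the x axis of fence, either way round below 0.04 rad and x of block in the frame of fence between -0.049 and -0.04 m and y of block in the frame of fence between -0.012 and 0.012 m and angle between block's own z axis and vertical below 0.03 rad and height (world z) of block below 0.004 m and linear speed of block below 0.01 m/s and angular speed of block below 0.05 rad/s and distance of each of lens_post, jar, driver from where it was at the start of the episode below 0.012 m).
It fails at once if the block is lifted or tipped (height (world z) of block above 0.006 m or angle between block's own z axis and vertical above 0.08 rad).
It fails at once if the robot touches the lens tube (contact force between tube and the arm above 1 N).
It fails at once if the fingers touch the lens tube (contact force between tube and the fingers above 1 N).
It fails at once if the block meets the fence while more than 0.3 rad out of square (contact force between block and fence above 0.5 N and angle between the x axis of block and the x axis of fence, either way round above 0.3 rad).
It fails at once if a bystander is disturbed (moved more than 12 mm) (distance of any of lens_post, jar, driver from where it was at the start of the episode above 0.012 m).
It also fails if it takes over 67 s, if anything falls off the work surface, if the arm or the gripper's body presses on something with over 40 N, if the wrist force passes 120 N, or if a joint passes its speed limit or range.

ROBOT

A 6-joint arm with a two-finger parallel gripper is mounted at the origin on the work surface. World frame = base frame: x ahead of the robot, y to its left, z up, the work surface at z = 0. Lengths are in m, angles in rad, forces in N, time in s.
With the tool pointing down it reaches from about 0.35 to 0.8 m from the base axis. Payload 7.3 kg.
Tool frame: the origin (TCP) lies on the mounting face of the last link; the fingertips stand 173 mm ahead of it and the grasp point (between the pads) lies 155 mm ahead of it; z points along the fingers, y is the direction in which the jaws open and shut (so a half turn about z gives the same grasp; the last joint's range is limited). The gripper opens to 85 mm and grips with 20 to 120 N. Pads are 22 mm wide; open, the fingers measure 114 mm over their backs; the gripper's body (76 mm by 85 mm) begins 54 mm behind the grasp point. The pads swing forward as they close: fully open they stand 13 mm farther back than shut.
Start: joints at [1.126, 0.342, 1.524, -0, 1.275, -0.146], TCP at [0.155, 0.502, 0.405] pointing down, gripper open.
Joint ranges: [-2.53, 2.53], [-0.77, 2.02], [0.04, 2.7], [-1, 4.14], [0.28, 2.66], [-3.11, 3.11]. Speed limits (rad/s): [2.57, 2.57, 3.14, 3.14, 3.14, 3.14].

INTERFACE

Orientations are given as [roll, pitch, yaw] about the fixed x, y, z axes, in that order (R = Rz(yaw) Ry(pitch) Rx(roll)).
In Python, from rig import monitor, viewer, workorder gives the robot as it stands.
- The arm moves only by the tool carry_out, never from a script. Its argument "commands" is a list of rows, each an object with "offset": the shift along the tool's x, y, z in m, a list of three; "rot": the turn, a rotation vector about the tool's x, y, z in rad, a list of three. In form: [{"offset": [x, y, z], "rot": [ax, ay, az]}, ...]. A call has 1 to 20 rows; each row shifts and turns the pose as measured when the row begins, along the tool's axes as they then stand; what a row does not reach is not made up. A row lasts 1/12 s, in which the tool goes at most 41.7 mm and 7.16 degrees, less where a joint would pass 70% of its speed; a pose out of reach is approached as far as the arm can. A call with a gripper value outside its range is refused whole. "jaw" is the finger opening in m, from 0 to 0.0854, set as the call begins (left out, the last holds). The fingers move at their own pace and stop on an object; the grip force is fixed at half the most. Time passes only in rows, so rows that do not move let the fingers close. It gives the time, the measured TCP pose, the force and the opening at its end, in the units of the state.
- monitor.read_state(): the state, without advancing time (a new reading comes with each control period).
- viewer.capture(name): name is "side" or "top" or "wrist"; returns the picture (384x512x3 uint8, red, green, blue); there is no depth.
- viewer.get_calibration(name): a dict with "vfov" (degrees; the focal length in pixels is half the picture's height over the tangent of half this angle, whatever the lens; pixels are square), "cx", "cy" (the principal point, pixels), "k1" (the pictures are not rectified: a ray, as slopes to the right and down, at radius r is drawn at 1 + k1 r^2 times it, then the intrinsics apply), "origin" and "orientation" of the camera in the world. Camera axes: x right, y up, looking along -z (the intrinsics and any distortion apply to the point x, -y, -z); pixel columns grow to the right and rows downward; lengths in m; the calibration is good to about 2 mm. A picture is of the moment at which its call begins: read the wrist's pose just before it. get_calibration takes no time and is no camera call; for the wrist camera it gives the pose at the moment of the call.
- workorder.job_done(): hands the job in, once; it reports no verdict.
The state is a dict: "time": time; "joints": joint angles; "dq": joint speeds; "effort": joint torques, N m; "ee_pos": TCP position; "tool_rot": TCP orientation; "wrist_force": force on the tool from outside, world axes, zero at the start; "wrist_torque": the same for the moment, N m; "grip_width": opening from 0.0 (shut) to 1.0 (fully open).
Only numpy, scipy, OpenCV 4.12 (cv2) and the standard library are available. Lean on these libraries where they do the work, as an engineer would, in place of code of your own. Each camera call takes 0.05 s, during which the arm holds its last target.

## Working session

There is one attempt and no reset: what is moved stays moved. The work goes in short steps, Python scripts to look and compute and a tool call to move; the robot and the scene stay as the last step left them, time stands still between calls to the robot, and variables do not carry over. Pictures are saved under pics/ and viewed, and the job is handed in when it is done.

Besides the shell and the picture viewer there is one more tool, called after "Call:" in YAML: its name, and indented under it one key for each argument. carry_out: Moves the arm, as the interface text tells. Its arguments: {"type":"object","properties":{"commands":{"type":"array","items":{"type":"object","properties":{"offset":{"type":"array","items":{"type":"number"}},"rot":{"type":"array","items":{"type":"number"}}}}},"jaw":{"type":"number"}},"required":["commands"]}

```bash
ls; mkdir -p pics; python3 - <<'E'
from rig import monitor, viewer, workorder
import cv2
s=monitor.read_state();print(s)
for n in ["side","top","wrist"]:
    print(n,viewer.get_calibration(n))
for n in ["side","top"]:
    cv2.imwrite(f"pics/{n}0.png",viewer.capture(n)[:,:,::-1])
E
```

```text
pics
{'time': 0.0, 'joints': array([ 1.12598656e+00,  3.42728048e-01,  1.52502278e+00,  1.17916089e-05,
        1.27541459e+00, -1.45995629e-01]), 'dq': array([-5.52205895e-05, -1.42391872e-03, -1.18498971e-05,  5.26807078e-04,
        8.60960607e-04,  4.60479531e-04]), 'effort': array([ 1.58885305e-03, -4.33681548e+01, -2.46013767e+01, -1.25719243e-04,
        7.74261629e-03,  1.51173964e-05]), 'ee_pos': array([0.15446818, 0.50161699, 0.40402098]), 'tool_rot': array([-3.14003826e+00, -2.39957139e-04,  2.84277489e+00]), 'wrist_force': array([-0.2369757 ,  0.51466341,  0.0693822 ]), 'wrist_torque': array([ 0.01604534,  0.00043461, -0.05862128]), 'grip_width': 1.001033235462645}
side {'vfov': 55.93297456000143, 'cx': 258.1884059423579, 'cy': 188.25421380126113, 'k1': -0.09371480207510546, 'origin': array([0.36770699, 0.67019974, 0.60359462]), 'orientation': array([ 8.89898616e-01,  7.81063430e-04, -2.87862806e+00])}
top {'vfov': 46.592765427879925, 'cx': 260.85840906594564, 'cy': 180.47311577759857, 'k1': -0.05869481885796657, 'origin': array([0.38138448, 0.02586452, 0.9224083 ]), 'orientation': array([ 0.22450039,  0.00599275, -1.54925644])}
wrist {'vfov': 63.863745456464144, 'cx': 256.0817732168311, 'cy': 190.75926804979792, 'k1': -0.012373522282091137, 'origin': array([0.08474538, 0.52366432, 0.37252519]), 'orientation': array([-0.29071293,  0.00133655,  1.27122524])}
```

View pics/top0.png

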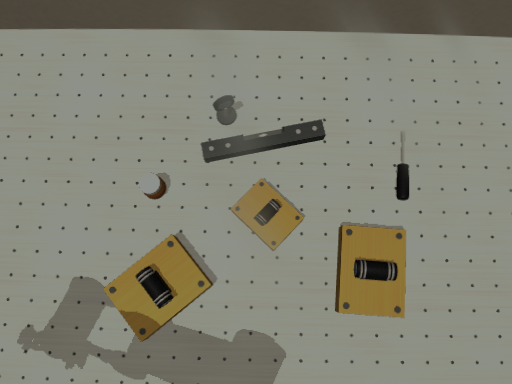

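View pics/side0.png

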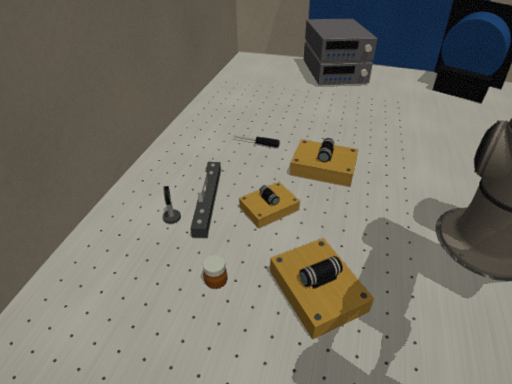

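```bash
cat > h.py <<'E'
import numpy as np, cv2
from scipy.spatial.transform import Rotation as R
from rig import monitor, viewer, workorder
def cam(n):
    c=viewer.get_calibration(n); f=192/np.tan(np.radians(c['vfov'])/2)
    K=np.array([[f,0,c['cx']],[0,f,c['cy']],[0,0,1]]);D=np.array([c['k1'],0,0,0.])
    M=R.from_euler('xyz',c['orientation']).as_matrix()@np.diag([1,-1,-1])
    return K,D,M,np.array(c['origin'])
def cast(c,px,z):
    K,D,M,o=c
    u=cv2.undistortPoints(np.asarray(px,float).reshape(-1,1,2),K,D).reshape(-1,2)
    d=np.c_[u,np.ones(len(u))]@M.T
    return (o+d*((z-o[2])/d[:,2])[:,None])
def rays(c,px):
    K,D,M,o=c
    u=cv2.undistortPoints(np.asarray(px,float).reshape(-1,1,2),K,D).reshape(-1,2)
    d=np.c_[u,np.ones(len(u))]@M.T
    return o,d/np.linalg.norm(d,axis=1)[:,None]
def tri(c1,p1,c2,p2):
    o1,d1=rays(c1,[p1]);o2,d2=rays(c2,[p2])
    A=np.c_[d1[0],-d2[0]];t=np.linalg.lstsq(A,o2-o1,rcond=None)[0]
    a=o1+t[0]*d1[0];b=o2+t[1]*d2[0];return (a+b)/2,np.linalg.norm(a-b)
def proj(c,P):
    K,D,M,o=c
    rv,_=cv2.Rodrigues(M.T);return cv2.projectPoints(np.asarray(P,float).reshape(-1,1,3),rv,-M.T@o,K,D)[0].reshape(-1,2)
E
python3 - <<'E'
import cv2
a=cv2.imread('pics/top0.png');cv2.imwrite('pics/t0c.png',cv2.resize(a[85:260,190:340],None,fx=4,fy=3.4,interpolation=cv2.INTER_CUBIC))
a=cv2.imread('pics/side0.png');cv2.imwrite('pics/s0c.png',cv2.resize(a[150:250,150:310],None,fx=5,fy=5,interpolation=cv2.INTER_CUBIC))
E
```

```text
(no output)
```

View pics/t0c.png

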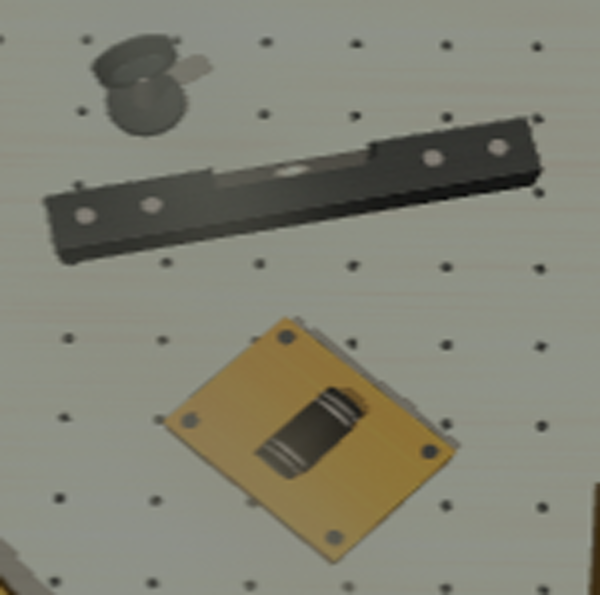

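View pics/s0c.png

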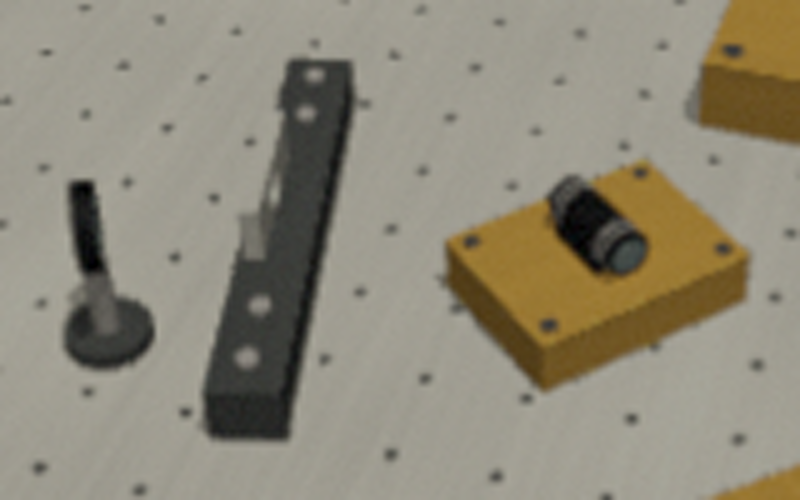

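```bash
cat >> h.py <<'E'
def goldmask(img,n):
    h=cv2.cvtColor(img,cv2.COLOR_RGB2HSV)
    return cv2.inRange(h,(12,110,70 if n=='top' else 60),(35,255,255))
def block(img,c,near,z=0.032,verbose=True):
    """largest gold component nearest to world xy 'near' ; top face rectangle"""
    m=goldmask(img,'top')
    nc,lab,st,ce=cv2.connectedComponentsWithStats(m)
    P=cast(c,ce,z); best=None
    for i in range(1,nc):
        if st[i,4]<300: continue
        d=np.hypot(*(P[i,:2]-near))
        if best is None or d<best[0]: best=(d,i)
    mm=(lab==best[1]).astype(np.uint8)
    cn=max(cv2.findContours(mm,cv2.RETR_EXTERNAL,cv2.CHAIN_APPROX_NONE)[0],key=cv2.contourArea)
    hull=cv2.convexHull(cn).reshape(-1,2)
    W=cast(c,hull,z)[:,:2]*1000
    (cx,cy),(w,h),a=cv2.minAreaRect(W.astype(np.float32))
    a=np.radians(a)
    if w>h: a+=np.pi/2      # a: direction of the short side = tube axis
    a=(a+np.pi/2)%np.pi-np.pi/2
    return np.array([cx,cy])/1000,a,(w,h),hull
E
python3 - <<'E'
from h import *
t=cv2.imread('pics/top0.png')[:,:,::-1].copy();ct=cam('top');cs=cam('side')
print(block(t,ct,(0.5,0.02))[:3])
T=lambda x,y:(x/4+190-.375,y/3.4+85-.35)
S=lambda x,y:(x/5+150-.4,y/5+150-.4)
# screws block: top image vs side
pt=[T(287,337),T(190,421),T(334,538),T(430,452)]
ps=[S(471,241),S(549,325),S(723,248),S(640,173)]
for a,b in zip(pt,ps): print('screw',tri(ct,a,cs,b))
print('screwplane',cast(ct,pt,.032),cast(ct,pt,.032).mean(0),cast(cs,ps,.032).mean(0))
ft=[T(85,215),T(151,205),T(433,157),T(498,147)]
fs=[S(247,357),S(259,304),S(306,113),S(315,75)]
for a,b in zip(ft,fs): print('fence',tri(ct,a,cs,b))
print(cast(ct,ft,.032),cast(cs,fs,.032))
# fence top face corners near side/top
print('fence top near corners',cast(ct,[T(63,250),T(541,170),T(45,198),T(527,118)],.032))
print('fence base near corner top', cast(ct,[T(70,263),T(538,184)],0))
print('side near: top',cast(cs,[S(290,392),S(352,63)],.032),'base',cast(cs,[S(290,437)],0))
print('others: post',cast(ct,[T(148,105)],0.003),'jar',cast(ct,[(151,181)],.055), 'driver',cast(ct,[(403,131),(403,199)],.01))
print('jar side',cast(cs,[(215,267)],.055))
E
```

```text
(array([0.51781653, 0.02109418]), np.float64(-0.7409896193252408), (118.95317077636719, 88.14727783203125))
screw (array([0.57655451, 0.03424668, 0.0325826 ]), np.float64(0.0019291445516542143))
screw (array([0.52451268, 0.08213359, 0.03272355]), np.float64(0.0018381513373728346))
screw (array([0.45695795, 0.00844681, 0.0331817 ]), np.float64(0.0016274622071217764))
screw (array([ 0.50866607, -0.03899376,  0.03255231]), np.float64(0.0014681731364947397))
screwplane [[ 0.57766306  0.03437366  0.032     ]
 [ 0.52555622  0.08228069  0.032     ]
 [ 0.4578747   0.00847144  0.032     ]
 [ 0.50948442 -0.03897823  0.032     ]] [0.5176446  0.02153689 0.032     ] [0.51597437 0.02066244 0.032     ]
fence (array([0.64995301, 0.14067878, 0.03547767]), np.float64(0.0022798514060544096))
fence (array([0.65734604, 0.10666079, 0.03580536]), np.float64(0.0013773197681646795))
fence (array([ 0.69060262, -0.03989679,  0.03540962]), np.float64(0.0026816442202007534))
fence (array([ 0.69814368, -0.07396733,  0.03526831]), np.float64(0.0021586086806696463))
[[ 0.65218493  0.14136689  0.032     ]
 [ 0.65924
[... 206 characters left out ...]
85925  0.032     ]
 [ 0.69883272 -0.07798629  0.032     ]]
fence top near corners [[ 0.62968517  0.15175311  0.032     ]
 [ 0.68592566 -0.0966806   0.032     ]
 [ 0.66271323  0.16286723  0.032     ]
 [ 0.71985044 -0.08968158  0.032     ]]
fence base near corner top [[ 0.63017181  0.15208773  0.        ]
 [ 0.68743412 -0.09934182  0.        ]]
side near: top [[ 0.62348869  0.15326234  0.032     ]
 [ 0.68309762 -0.0940196   0.032     ]] base [[0.6273624 0.1513125 0.       ]]
others: post [[0.73566694 0.11408338 0.003     ]] jar [[0.57377599 0.25554234 0.055     ]] driver [[ 0.7055756  -0.26938243  0.01      ]
 [ 0.5558882  -0.26175331  0.01      ]]
jar side [[0.56169553 0.26831724 0.055     ]]
```

Call:
carry_out:
  commands:
    - {"offset":[0,0,0],"rot":[0,0,0.09]}
    - {"offset":[0,0,0],"rot":[0,0,0.09]}
    - {"offset":[0,0,0],"rot":[0,0,0.09]}
    - {"offset":[0,0,0],"rot":[0,0,0.09]}
    - {"offset":[0,0,0],"rot":[0,0,0.085]}
    - {"offset":[-0.035,-0.0106,0],"rot":[0,0,0]}
    - {"offset":[-0.035,-0.0106,0],"rot":[0,0,0]}
    - {"offset":[-0.035,-0.0106,0],"rot":[0,0,0]}
    - {"offset":[-0.035,-0.0106,0],"rot":[0,0,0]}
    - {"offset":[-0.035,-0.0106,0],"rot":[0,0,0]}
    - {"offset":[-0.035,-0.0106,0],"rot":[0,0,0]}
    - {"offset":[-0.035,-0.0106,0],"rot":[0,0,0]}
    - {"offset":[-0.035,-0.0106,0],"rot":[0,0,0]}
    - {"offset":[-0.035,-0.0106,0],"rot":[0,0,0]}
    - {"offset":[-0.035,-0.0106,0],"rot":[0,0,0]}
    - {"offset":[-0.035,-0.0106,0],"rot":[0,0,0]}
    - {"offset":[-0.035,-0.0106,0],"rot":[0,0,0]}
  jaw: 0

```text
time: 1.52
ee_pos: [0.3725, 0.1066, 0.3995]
tool_rot: [-3.131, 0.0, 2.387]
wrist_force: [0.5, 0.1, -0.2]
grip_width: 0.001
```

```bash
cat >> h.py <<'E'
F=np.array([0.658,0.0288]); FY=0.2208
def st(target=None,yaw=None):
    s=monitor.read_state();p=s['ee_pos'];r=s['tool_rot']
    print('t%.2f'%s['time'],'p',p.round(4),'r',r.round(3),'F',s['wrist_force'].round(1),'g%.2f'%s['grip_width'],'q',s['joints'].round(2))
    if target is not None:
        print('toolxyz delta',(R.from_euler('xyz',r).as_matrix().T@(np.array(target)-p)).round(4))
    if yaw is not None: print('rot z',round(-((yaw-r[2]+np.pi)%(2*np.pi)-np.pi),3))
E
python3 -c "
from h import *
st([0.430,0.034,0.404],2.40)"
```

```text
t1.52 p [0.3725 0.1066 0.3995] r [-3.131  0.     2.387] F [ 0.5  0.1 -0.2] g0.00 q [ 0.08  0.09  1.87 -0.01  1.19 -0.73]
toolxyz delta [-0.0917 -0.0136 -0.0044]
rot z -0.013
```

Call:
carry_out:
  commands:
    - {"offset":[-0.031,-0.005,0],"rot":[-0.01,0,-0.013]}
    - {"offset":[-0.031,-0.005,0],"rot":[0,0,0]}
    - {"offset":[-0.031,-0.005,0],"rot":[0,0,0]}
    - {"offset":[0,0,0.035],"rot":[0,0,0]}
    - {"offset":[0,0,0.035],"rot":[0,0,0]}
    - {"offset":[0,0,0.035],"rot":[0,0,0]}
    - {"offset":[0,0,0.035],"rot":[0,0,0]}
    - {"offset":[0,0,0.03],"rot":[0,0,0]}
    - {"offset":[0,0,0.015],"rot":[0,0,0]}
    - {"offset":[0,0,0],"rot":[0,0,0]}

```text
time: 2.35
ee_pos: [0.4374, 0.0188, 0.2079]
tool_rot: [3.138, 0.008, 2.388]
wrist_force: [-0.7, -0.9, 0.1]
grip_width: -0.002
```

```bash
python3 -c "
from h import *
st([0.430,0.034,0.189],2.40)
cv2.imwrite('pics/top1.png',cv2.resize(viewer.capture('top')[100:300,130:370],None,fx=3,fy=3)[:,:,::-1])
cv2.imwrite('pics/side1.png',cv2.resize(viewer.capture('side')[130:330,180:400],None,fx=3,fy=3)[:,:,::-1])
st()"
```

```text
t2.35 p [0.4374 0.0188 0.2079] r [3.138 0.008 2.388] F [-0.7 -0.9  0.1] g-0.00 q [-0.13  0.47  2.   -0.    0.66 -0.95]
toolxyz delta [0.0159 0.006  0.0188]
rot z -0.012
t2.45 p [0.4383 0.0188 0.2105] r [3.136 0.011 2.388] F [-0.5  0.1  0.6] g0.00 q [-0.13  0.47  1.99 -0.    0.67 -0.95]
```

View pics/top1.png

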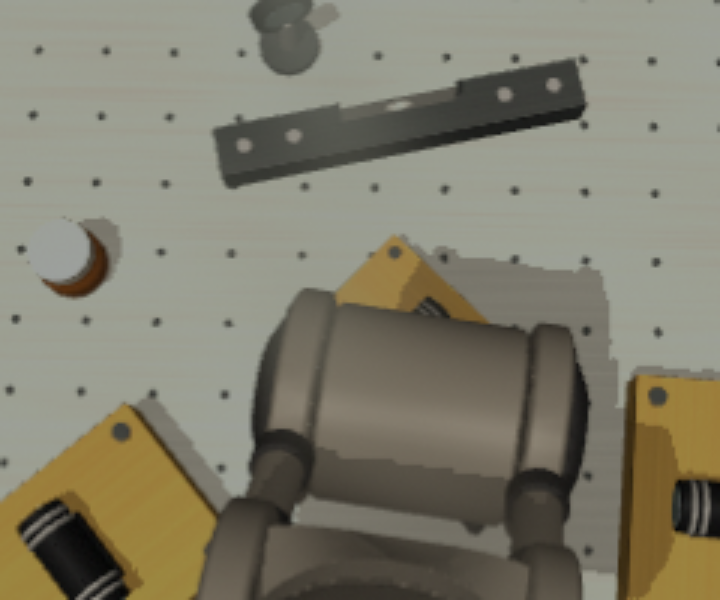

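View pics/side1.png

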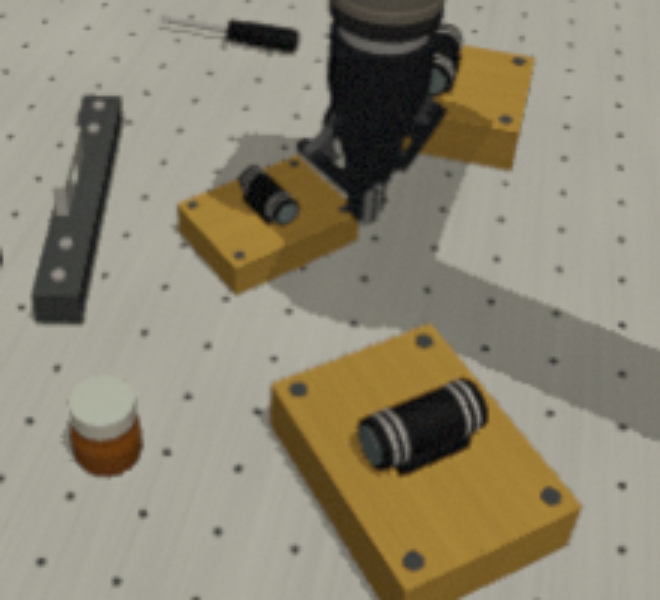

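Call:
carry_out:
  commands:
    - {"offset":[0.01,0.003,0],"rot":[0,0,0]}
    - {"offset":[0.009,0.003,0],"rot":[0,0.01,-0.012]}
    - {"offset":[0,0,0.01],"rot":[0,0,0]}
    - {"offset":[0,0,0.01],"rot":[0,0,0]}
    - {"offset":[0,0,0.0],"rot":[0,0,0]}
    - {"offset":[0,0,0.0],"rot":[0,0,0]}

```text
time: 2.95
ee_pos: [0.429, 0.0403, 0.1973]
tool_rot: [3.127, 0.01, 2.405]
wrist_force: [0.2, -0.0, 0.7]
grip_width: -0.0
```

```bash
python3 -c "
from h import *
st([0.430,0.034,0.189],2.40)
"
```

```text
t2.95 p [0.429  0.0403 0.1973] r [3.127 0.01  2.405] F [ 0.2 -0.   0.7] g-0.00 q [-0.09  0.48  2.03  0.01  0.61 -0.93]
toolxyz delta [-0.0049 -0.0041  0.0083]
rot z 0.005
```

Call:
carry_out:
  commands:
    - {"offset":[0,0,0.005],"rot":[0.014,0,0]}
    - {"offset":[0,0,0.005],"rot":[0,0.01,0]}
    - {"offset":[-0.008,0,0],"rot":[0,0,0]}
    - {"offset":[-0.008,0,0],"rot":[0,0,0]}
    - {"offset":[-0.006,0,0],"rot":[0,0,0]}
    - {"offset":[-0.006,0,0],"rot":[0,0,0]}
    - {"offset":[-0.006,0,0],"rot":[0,0,0]}
    - {"offset":[-0.006,0,0],"rot":[0,0,0]}

```text
time: 3.62
ee_pos: [0.456, 0.0139, 0.1885]
tool_rot: [-3.134, -0.017, 2.405]
wrist_force: [-11.5, 8.8, 10.9]
grip_width: -0.001
```

```bash
python3 -c "
from h import *
st([0.430,0.034,0.189],2.40)
a=viewer.capture('side');cv2.imwrite('pics/side2f.png',a[:,:,::-1])
cv2.imwrite('pics/side2.png',cv2.resize(a[130:290,180:340],None,fx=4,fy=3.7)[:,:,::-1])
"
```

```text
t3.62 p [0.456  0.0139 0.1885] r [-3.134 -0.017  2.405] F [-11.5   8.8  10.9] g-0.00 q [-0.14  0.54  1.95  0.    0.67 -0.98]
toolxyz delta [ 0.0328 -0.0026  0.    ]
rot z 0.005
```

View pics/side2.png

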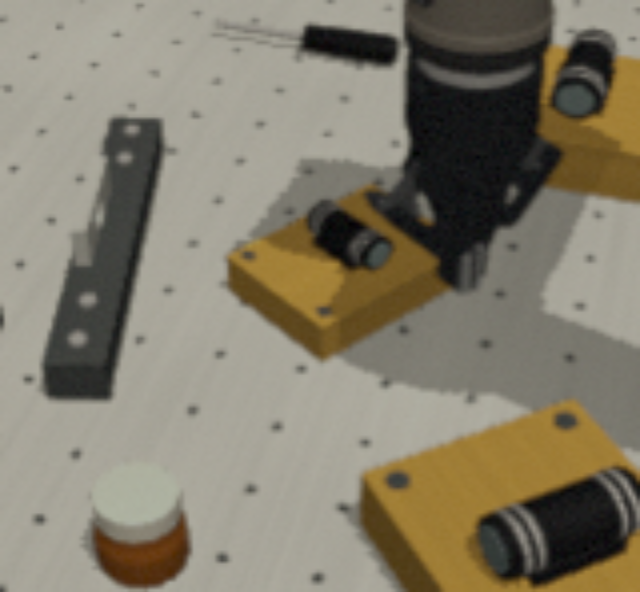

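```bash
cat >> h.py <<'E'
DS=np.array([0.0012,0.0009]) # side->top frame correction
def twoscrew(pA,pB,c=None):
    """side pixels of the screws at (+u,+v) and (-u,+v)"""
    c=c or cam('side')
    P=cast(c,[pA,pB],.032)[:,:2]+DS
    d=P[0]-P[1];a=np.arctan2(d[1],d[0]);m=P.mean(0)
    C=m-0.05*np.array([-np.sin(a),np.cos(a)])
    report(C,a);print('baseline',np.hypot(*d).round(4))
    return C,a
def report(C,a):
    x=np.array([np.cos(FY),np.sin(FY)]);y=np.array([-x[1],x[0]])
    print('block C',np.round(C,4),'ang %.3f'%a,'err to fence %.3f'%(a-FY),'fence xy',np.round([(C-F)@x,(C-F)@y],4))
def tool_in_block(C,a):
    p=monitor.read_state()['ee_pos'][:2]-C
    u=np.array([np.cos(a),np.sin(a)]);v=np.array([-u[1],u[0]]);print('tool in block',np.round([p@u,p@v],4))
E
python3 - <<'E'
from h import *
S=lambda x,y:((x+.5)/4+180-.5,(y+.5)/3.7+130-.5)
S0=lambda x,y:(x/5+150-.4,y/5+150-.4)
twoscrew(S0(471,241),S0(549,325))
C,a=twoscrew(S(250,254),S(325,310));tool_in_block(C,a)
E
```

```text
block C [0.5171 0.0217] ang -0.743 err to fence -0.964 fence xy [-0.139   0.0239]
baseline 0.0706
block C [0.5229 0.0165] ang -0.609 err to fence -0.830 fence xy [-0.1345  0.0176]
baseline 0.0703
tool in block [-0.0525 -0.0406]
```

Call:
carry_out:
  commands:
    - {"offset":[-0.003,-0.004,0],"rot":[0,-0.01,-0.09]}
    - {"offset":[-0.004,-0.004,0],"rot":[0,0,-0.09]}
    - {"offset":[-0.005,-0.004,0],"rot":[0,0,-0.065]}
    - {"offset":[-0.005,-0.004,0],"rot":[0,0,-0.065]}
    - {"offset":[-0.005,-0.004,0],"rot":[0,0,-0.065]}
    - {"offset":[-0.005,-0.004,0],"rot":[0,0,-0.065]}

```text
time: 4.17
ee_pos: [0.466, -0.0218, 0.1873]
tool_rot: [-3.14, -0.025, 2.861]
wrist_force: [-2.3, 3.2, 0.7]
grip_width: -0.003
```

```bash
python3 -c "
from h import *
st()
a=viewer.capture('side');cv2.imwrite('pics/side3f.png',a[:,:,::-1])
cv2.imwrite('pics/side3.png',cv2.resize(a[130:290,180:340],None,fx=4,fy=3.7)[:,:,::-1])
"
```

```text
t4.17 p [ 0.466  -0.0218  0.1873] r [-3.14  -0.025  2.861] F [-2.3  3.2  0.7] g-0.00 q [-0.21  0.55  1.92 -0.    0.69 -1.5 ]
```

View pics/side3.png

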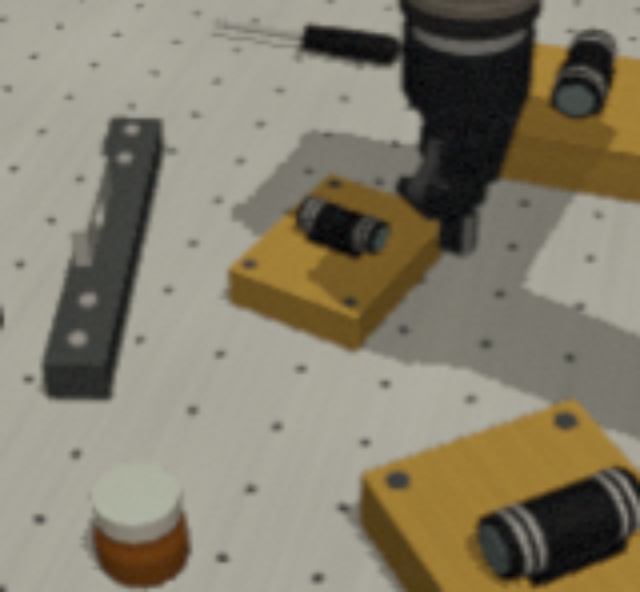

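```bash
python3 - <<'E'
from h import *
S=lambda x,y:((x+.5)/4+180-.5,(y+.5)/3.7+130-.5)
C,a=twoscrew(S(250,264),S(350,302));tool_in_block(C,a)
E
```

```text
block C [0.5298 0.0089] ang -0.287 err to fence -0.508 fence xy [-0.1294  0.0086]
baseline 0.0698
tool in block [-0.0516 -0.0482]
```

Call:
carry_out:
  commands:
    - {"offset":[-0.005,-0.003,0],"rot":[0,-0.01,-0.065]}
    - {"offset":[-0.005,-0.003,0],"rot":[0,-0.01,-0.065]}
    - {"offset":[-0.005,-0.003,0],"rot":[0,0,-0.065]}
    - {"offset":[-0.005,-0.003,0],"rot":[0,0,-0.065]}
    - {"offset":[-0.005,-0.003,0],"rot":[0,0,-0.065]}
    - {"offset":[-0.005,-0.003,0],"rot":[0,0,-0.065]}
    - {"offset":[-0.005,-0.003,0],"rot":[0,0,-0.065]}

```text
time: 4.8
ee_pos: [0.492, -0.0479, 0.1849]
tool_rot: [3.127, -0.036, -2.958]
wrist_force: [-8.7, 0.0, 7.0]
grip_width: 0.007
```

```bash
python3 -c "
from h import *
st()
a=viewer.capture('side');cv2.imwrite('pics/side4f.png',a[:,:,::-1])
cv2.imwrite('pics/side4.png',cv2.resize(a[130:290,180:340],None,fx=4,fy=3.7)[:,:,::-1])
"
```

```text
t4.80 p [ 0.492  -0.0479  0.1849] r [ 3.127 -0.036 -2.958] F [-8.7  0.   7. ] g0.01 q [-0.25  0.59  1.84 -0.    0.75 -2.  ]
```

View pics/side4.png

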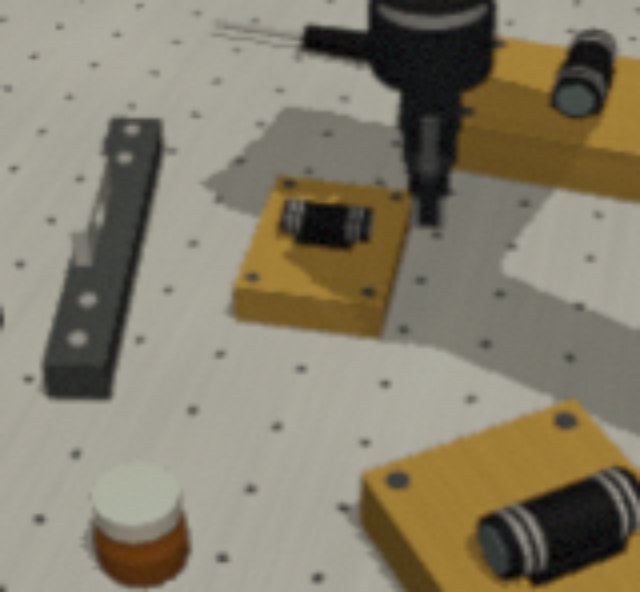

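```bash
python3 - <<'E'
from h import *
S=lambda x,y:((x+.5)/4+180-.5,(y+.5)/3.7+130-.5)
C,a=twoscrew(S(252,277),S(369,292));tool_in_block(C,a)
c=cam('side')
P=cast(c,[S(289,183),S(396,197)],.032)[:,:2]+DS;d=P[0]-P[1];print(np.arctan2(d[1],d[0]),P)
E
```

```text
block C [0.5402 0.0069] ang 0.058 err to fence -0.163 fence xy [-0.1198  0.0044]
baseline 0.0707
tool in block [-0.0503 -0.0525]
0.03487949904267435 [[ 0.57835436 -0.04226025]
 [ 0.50791449 -0.04471815]]
```

Call:
carry_out:
  commands:
    - {"offset":[0.02,0,0],"rot":[0.014,-0.036,-0.037]}
    - {"offset":[0.02,0.002,0],"rot":[0,0,0]}
    - {"offset":[0.01,0.016,-0.002],"rot":[0,0,0]}
    - {"offset":[0,0.016,-0.002],"rot":[0,0,0]}
    - {"offset":[0,0.016,0],"rot":[0,0,0]}
    - {"offset":[0,0,0],"rot":[0,0,0]}
  jaw: 0.0854

```text
time: 5.35
ee_pos: [0.4335, -0.0131, 0.1897]
tool_rot: [-3.138, 0.008, -2.931]
wrist_force: [-0.3, 0.4, 0.2]
grip_width: 0.844
```

```bash
python3 -c "
from h import *
x=np.array([np.cos(FY),np.sin(FY)]);y=np.array([-x[1],x[0]])
t=F-.215*x+.004*y
st([*t,0.173],FY-np.pi)
a=viewer.capture('side');
cv2.imwrite('pics/side5.png',cv2.resize(a[100:290,180:360],None,fx=4,fy=3)[:,:,::-1])
a=viewer.capture('top');
cv2.imwrite('pics/top5.png',cv2.resize(a[100:290,180:360],None,fx=4,fy=3)[:,:,::-1])
"
```

```text
t5.35 p [ 0.4335 -0.0131  0.1897] r [-3.138  0.008 -2.931] F [-0.3  0.4  0.2] g0.84 q [-0.21  0.5   2.02  0.    0.61 -1.99]
toolxyz delta [-0.0132 -0.0041  0.0168]
rot z -0.01
```

View pics/side5.png

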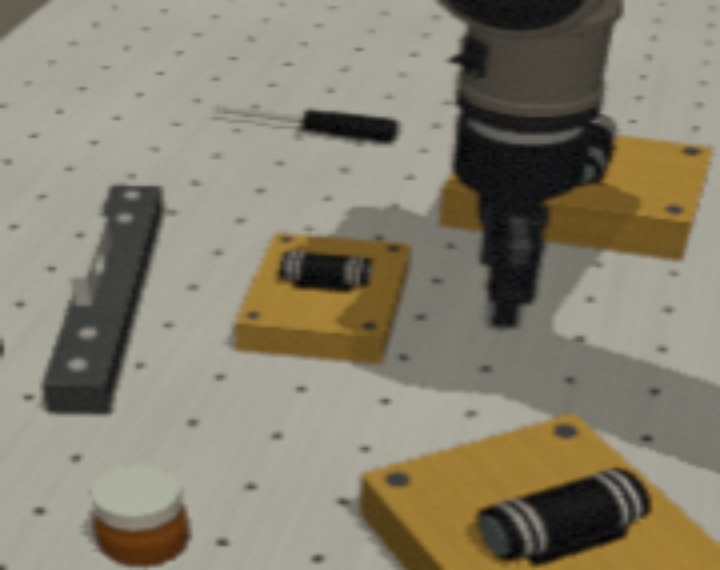

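View pics/top5.png

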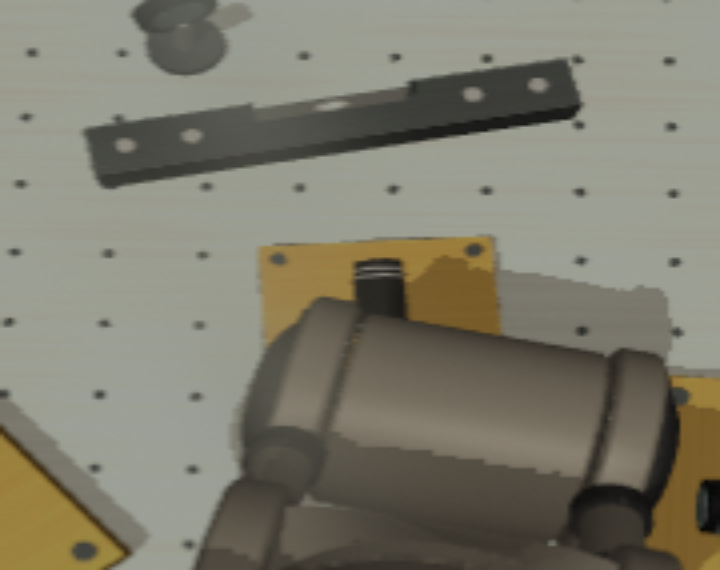

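```bash
python3 - <<'E'
from h import *
T=lambda x,y:((x+.5)/4+180-.5,(y+.5)/3+100-.5)
C,a=twoscrew(T(252,316),T(370,326))
P=cast(cam('top'),[T(278,259),T(474,250)],.032)[:,:2];d=P[0]-P[1];a=np.arctan2(d[1],d[0])-np.pi/2
C=P.mean(0)-.035*np.array([np.cos(a),np.sin(a)]);print(np.hypot(*d));report(C,a);tool_in_block(C,a)
E
```

```text
block C [0.5415 0.0074] ang 0.095 err to fence -0.126 fence xy [-0.1183  0.0046]
baseline 0.0707
0.10038905861077217
block C [0.5418 0.0064] ang 0.083 err to fence -0.138 fence xy [-0.1183  0.0036]
tool in block [-0.1084 -0.012 ]
```

Call:
carry_out:
  commands:
    - {"offset":[0,-0.004,0.006],"rot":[0,0.006,-0.01]}
    - {"offset":[0,0,0.006],"rot":[0,0,0]}
    - {"offset":[0,0,0.004],"rot":[0,0,0]}
    - {"offset":[-0.008,0,0],"rot":[0,0,0]}
    - {"offset":[-0.008,0,0],"rot":[0,0,0]}
    - {"offset":[-0.008,0,0],"rot":[0,0,0]}
    - {"offset":[-0.008,0,0],"rot":[0,0,0]}
    - {"offset":[-0.008,0,0],"rot":[0,0,0]}
    - {"offset":[-0.008,0,0],"rot":[0,0,0]}
    - {"offset":[-0.008,0,0],"rot":[0,0,0]}
    - {"offset":[-0.006,0,0],"rot":[0,0,0]}
    - {"offset":[-0.006,0,0],"rot":[0,0,0]}
    - {"offset":[-0.006,0,0],"rot":[0,0,0]}

```text
time: 6.53
ee_pos: [0.5107, -0.0057, 0.1712]
tool_rot: [-3.14, -0.021, -2.922]
wrist_force: [-12.1, -5.7, 10.5]
grip_width: 0.998
```

```bash
cat >> h.py <<'E'
def look(k):
    x=np.array([np.cos(FY),np.sin(FY)]);y=np.array([-x[1],x[0]])
    st(None,FY-np.pi);p=monitor.read_state()['ee_pos'][:2]-F;print('tool fence',np.round([p@x,p@y],4))
    for n in('side','top'):
        a=viewer.capture(n);cv2.imwrite(f'pics/{n}{k}.png',cv2.resize(a[100:290,180:360],None,fx=4,fy=3)[:,:,::-1])
def topfront(A,B):
    T=lambda x,y:((x+.5)/4+180-.5,(y+.5)/3+100-.5)
    P=cast(cam('top'),[T(*A),T(*B)],.032)[:,:2];d=P[0]-P[1];a=np.arctan2(d[1],d[0])-np.pi/2
    C=P.mean(0)-.035*np.array([np.cos(a),np.sin(a)]);print(np.hypot(*d));report(C,a);tool_in_block(C,a)
def sideend(A,B):
    T=lambda x,y:((x+.5)/4+180-.5,(y+.5)/3+100-.5)
    twoscrew(T(*A),T(*B))
E
python3 -c "
from h import *
look(6)"
```

```text
t6.53 p [ 0.5107 -0.0057  0.1712] r [-3.14  -0.021 -2.922] F [-12.1  -5.7  10.5] g1.00 q [-0.16  0.63  1.81 -0.01  0.72 -1.94]
rot z -0.001
tool fence [-0.1512 -0.0014]
```

View pics/side6.png

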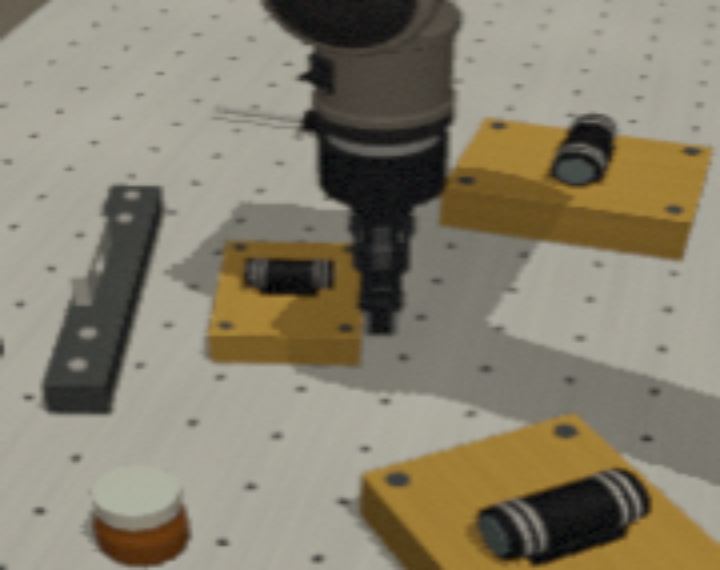

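View pics/top6.png

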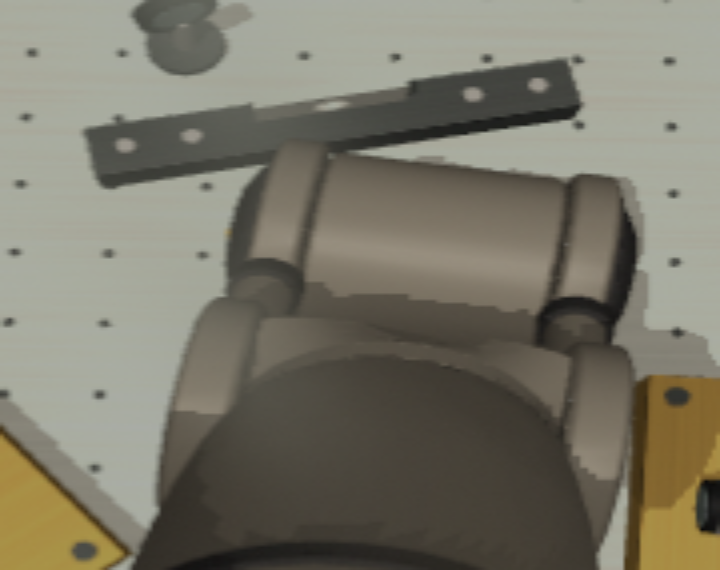

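```bash
python3 -c "
from h import *
sideend((226,324),(346,328))"
```

```text
block C [0.5591 0.0176] ang 0.196 err to fence -0.024 fence xy [-0.0989  0.0107]
baseline 0.0708
```

Call:
carry_out:
  commands:
    - {"offset":[-0.006,-0.0015,-0.001],"rot":[0,-0.01,0]}
    - {"offset":[-0.006,-0.0015,-0.001],"rot":[0,-0.005,0]}
    - {"offset":[-0.006,-0.0015,0],"rot":[0,0,0]}
    - {"offset":[-0.006,-0.0015,0],"rot":[0,0,0]}
    - {"offset":[-0.006,-0.0015,0],"rot":[0,0,0]}
    - {"offset":[-0.006,-0.0015,0],"rot":[0,0,0]}

```text
time: 7.13
ee_pos: [0.5408, -0.0038, 0.171]
tool_rot: [3.132, -0.043, -2.915]
wrist_force: [-15.3, -1.9, 13.1]
grip_width: 0.997
```

```bash
python3 -c "
from h import *
look(7)"
```

```text
t7.13 p [ 0.5408 -0.0038  0.171 ] r [ 3.132 -0.043 -2.915] F [-15.3  -1.9  13.1] g1.00 q [-0.15  0.67  1.71 -0.01  0.8  -1.94]
rot z 0.006
tool fence [-0.1215 -0.0061]
```

View pics/side7.png

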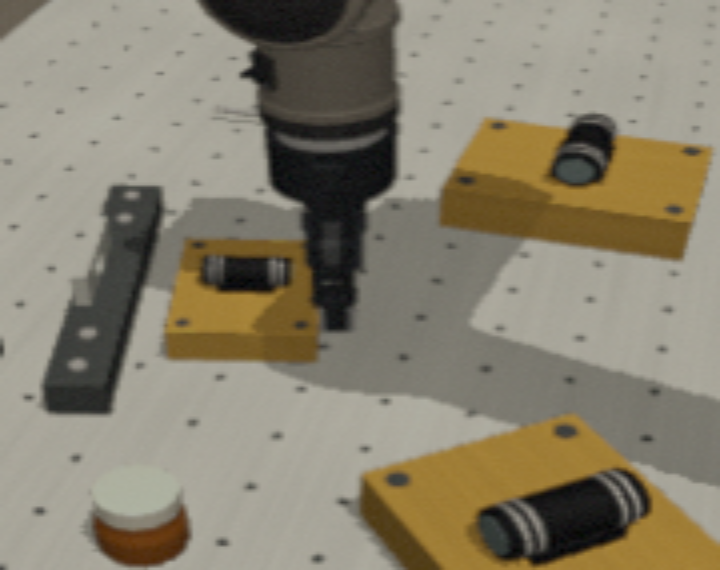

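```bash
python3 -c "
from h import *
sideend((182,322),(301,324))
T=lambda x,y:((x+.5)/4+180-.5,(y+.5)/3+100-.5)
P=cast(cam('side'),[T(182,322),T(301,324),T(198,245)],.032)[:,:2]+DS;print(P)
d=P[0]-P[2];a=np.arctan2(d[1],d[0])-np.pi/2;C=(P[1]+P[2])/2;report(C,a)
"
```

```text
block C [0.587  0.0214] ang 0.229 err to fence 0.009 fence xy [-0.0709  0.0083]
baseline 0.0704
[[ 0.60990173  0.07809684]
 [ 0.54139573  0.0620945 ]
 [ 0.63234619 -0.01802399]]
block C [0.5869 0.022 ] ang 0.229 err to fence 0.009 fence xy [-0.0709  0.009 ]
```

Call:
carry_out:
  commands:
    - {"offset":[0.015,0,0],"rot":[0,-0.03,0]}
    - {"offset":[0.015,0,0],"rot":[0,-0.01,0]}
    - {"offset":[0.005,0,-0.03],"rot":[0,0,0]}
    - {"offset":[0,0,-0.035],"rot":[0,0,0]}
    - {"offset":[0,0,-0.035],"rot":[0,0,0]}
    - {"offset":[0,0,-0.015],"rot":[0,0,0.1]}
    - {"offset":[0,0,0],"rot":[0,0,0.12]}
    - {"offset":[0,0,0],"rot":[0,0,0.12]}
    - {"offset":[0,0,0],"rot":[0,0,0.12]}
    - {"offset":[0,0,0],"rot":[0,0,0.12]}
    - {"offset":[0,0,0],"rot":[0,0,0.12]}
    - {"offset":[0,0,0],"rot":[0,0,0.12]}
    - {"offset":[0,0,0],"rot":[0,0,0.12]}
    - {"offset":[0,0,0],"rot":[0,0,0.12]}
    - {"offset":[0,0,0],"rot":[0,0,0.12]}
    - {"offset":[0,0,0],"rot":[0,0,0.12]}
    - {"offset":[0,0,0],"rot":[0,0,0.12]}
    - {"offset":[0,0,0],"rot":[0,0,0.12]}
    - {"offset":[0,0,0],"rot":[0,0,0.1]}
  jaw: 0.04

```text
time: 8.82
ee_pos: [0.524, -0.0089, 0.3027]
tool_rot: [3.104, -0.002, 1.663]
wrist_force: [-0.4, 0.5, -0.5]
grip_width: 0.465
```

```bash
python3 -c "
from h import *
x=np.array([np.cos(FY),np.sin(FY)]);y=np.array([-x[1],x[0]])
t=F-.071*x+.105*y
st([*t,0.183],FY+np.pi/2)
look(8)"
```

```text
t8.82 p [ 0.524  -0.0089  0.3027] r [ 3.104e+00 -2.000e-03  1.663e+00] F [-0.4  0.5 -0.5] g0.47 q [-0.17  0.44  1.69  0.01  0.98 -0.27]
toolxyz delta [0.1199 0.0485 0.1219]
rot z -0.128
t8.82 p [ 0.524  -0.0089  0.3027] r [ 3.104e+00 -2.000e-03  1.663e+00] F [-0.4  0.5 -0.5] g0.47 q [-0.17  0.44  1.69  0.01  0.98 -0.27]
rot z -1.699
tool fence [-0.139  -0.0074]
```

View pics/side8.png

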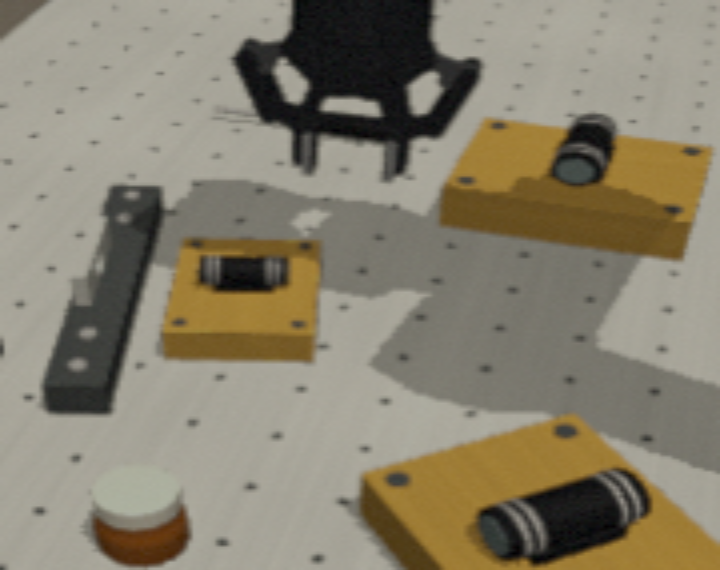

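View pics/top8.png

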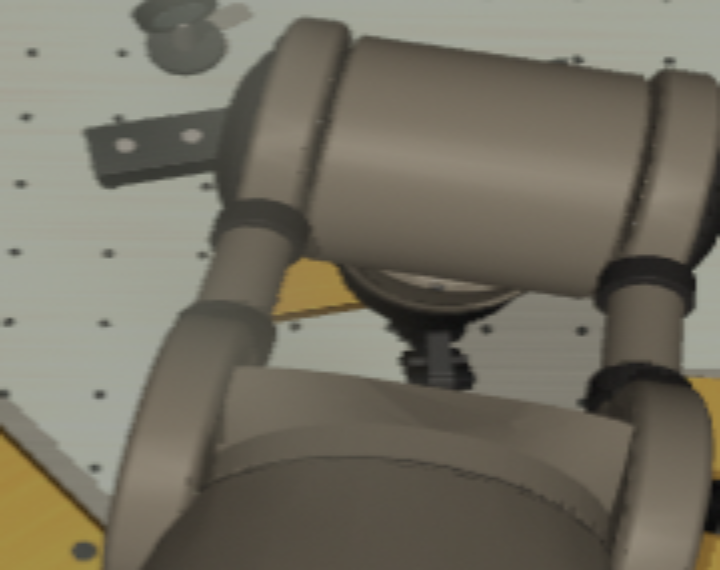

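```bash
cat >> h.py <<'E'
def side4(pts,fp=None):
    """crop px of screws (+u+v),(-u+v),(+u-v),(-u-v); relative to fence as seen from the side"""
    T=lambda x,y:((x+.5)/4+180-.5,(y+.5)/3+100-.5)
    c=cam('side');P=cast(c,[T(*p) for p in pts],.032)[:,:2];C=P.mean(0)
    d=P[0]-P[1]+P[2]-P[3];a1=np.arctan2(d[1],d[0]);d=P[0]-P[2]+P[1]-P[3];a2=np.arctan2(d[1],d[0])-np.pi/2
    S=lambda x,y:(x/5+150-.4,y/5+150-.4)
    Q=cast(c,[S(247,357),S(259,304),S(306,113),S(315,75)],.032)[:,:2]
    e=Q[0]+Q[1]-Q[2]-Q[3];fy=np.arctan2(e[1],e[0])-np.pi/2
    x=np.array([np.cos(fy),np.sin(fy)]);y=np.array([-x[1],x[0]]);f=Q.mean(0)-.018*x
    print('side: C',C.round(4),'ang',a1.round(3),a2.round(3),'fence',fy.round(3),'rel',np.round([(C-f)@x,(C-f)@y],4))
    report(C+DS,(a1+a2*2)/3)
E
python3 -c "
from h import *
side4([(180,322),(298,323),(196,243),(306,245)])"
```

```text
side: C [0.5873 0.02  ] ang 0.234 0.227 fence 0.22 rel [-0.0694  0.0096]
block C [0.5885 0.0209] ang 0.229 err to fence 0.008 fence xy [-0.0695  0.0075]
```

Call:
carry_out:
  commands:
    - {"offset":[0,0,0],"rot":[0.037,0,-0.12]}
    - {"offset":[0,0,0],"rot":[0,0,0]}
    - {"offset":[0.03,0.018,0],"rot":[0,0,0]}
    - {"offset":[0.03,0.018,0],"rot":[0,0,0]}
    - {"offset":[0.03,0.018,0],"rot":[0,0,0]}
    - {"offset":[0.023,0.014,0],"rot":[0,0,0]}
    - {"offset":[0,0,0.03],"rot":[0,0,0]}
    - {"offset":[0,0,0.03],"rot":[0,0,0]}
    - {"offset":[0,0,0.02],"rot":[0,0,0]}
    - {"offset":[0,0,0.0],"rot":[0,0,0]}

```text
time: 9.75
ee_pos: [0.5727, 0.1244, 0.2242]
tool_rot: [3.119, 0.002, 1.797]
wrist_force: [-1.5, -0.2, -0.4]
grip_width: 0.469
```

```bash
python3 -c "
from h import *
x=np.array([np.cos(FY),np.sin(FY)]);y=np.array([-x[1],x[0]])
t=F-.071*x+.1*y
st([*t,0.183],FY+np.pi/2)
"
```

```text
t9.75 p [0.5727 0.1244 0.2242] r [3.119e+00 2.000e-03 1.797e+00] F [-1.5 -0.2 -0.4] g0.47 q [ 0.08  0.64  1.57  0.    0.91 -0.14]
toolxyz delta [-0.0119 -0.0097  0.041 ]
rot z 0.005
```

Call:
carry_out:
  commands:
    - {"offset":[0,-0.01,0.02],"rot":[0.02,0,0.005]}
    - {"offset":[0,0,0.02],"rot":[0,0,0]}
    - {"offset":[0,0,0],"rot":[0,0,0]}
    - {"offset":[-0.008,0,0],"rot":[0,0,0]}
    - {"offset":[-0.008,0,0],"rot":[0,0,0]}
    - {"offset":[-0.006,0,0],"rot":[0,0,0]}
    - {"offset":[-0.005,0,0],"rot":[0,0,0]}

```text
time: 10.33
ee_pos: [0.5732, 0.0946, 0.1901]
tool_rot: [3.127, 0.003, 1.792]
wrist_force: [0.2, 0.8, 0.1]
grip_width: 0.47
```

```bash
python3 -c "
from h import *
x=np.array([np.cos(FY),np.sin(FY)]);y=np.array([-x[1],x[0]])
t=F-.071*x+.0665*y
st([*t,0.183],FY+np.pi/2)
look(9)"
```

```text
t10.33 p [0.5732 0.0946 0.1901] r [3.127e+00 3.000e-03 1.792e+00] F [0.2 0.8 0.1] g0.47 q [ 0.03  0.68  1.61  0.    0.84 -0.19]
toolxyz delta [-0.0163 -0.0028  0.0071]
rot z 0.0
t10.33 p [0.5732 0.0946 0.1901] r [3.127e+00 3.000e-03 1.792e+00] F [0.2 0.8 0.1] g0.47 q [ 0.03  0.68  1.61  0.    0.84 -0.19]
rot z -1.571
tool fence [-0.0683  0.0828]
```

View pics/side9.png

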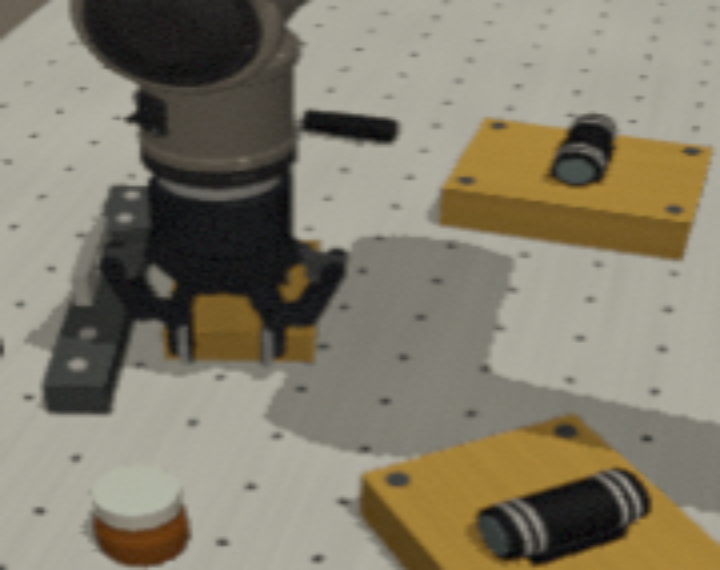

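Call:
carry_out:
  commands:
    - {"offset":[0,-0.006,0.005],"rot":[0.01,0,0]}
    - {"offset":[-0.004,0,0],"rot":[0,0,0]}
    - {"offset":[-0.004,0,0],"rot":[0,0,0]}
    - {"offset":[-0.004,0,0],"rot":[0,0,0]}
    - {"offset":[-0.004,0,0],"rot":[0,0,0]}

```text
time: 10.85
ee_pos: [0.5697, 0.0796, 0.1858]
tool_rot: [3.137, -0.003, 1.791]
wrist_force: [-1.4, 6.0, 0.4]
grip_width: 0.468
```

```bash
python3 -c "
from h import *
look(10)"
```

```text
t10.85 p [0.5697 0.0796 0.1858] r [ 3.137e+00 -3.000e-03  1.791e+00] F [-1.4  6.   0.4] g0.47 q [ 0.    0.68  1.62  0.01  0.83 -0.22]
rot z -1.572
tool fence [-0.075   0.0689]
```

View pics/side10.png

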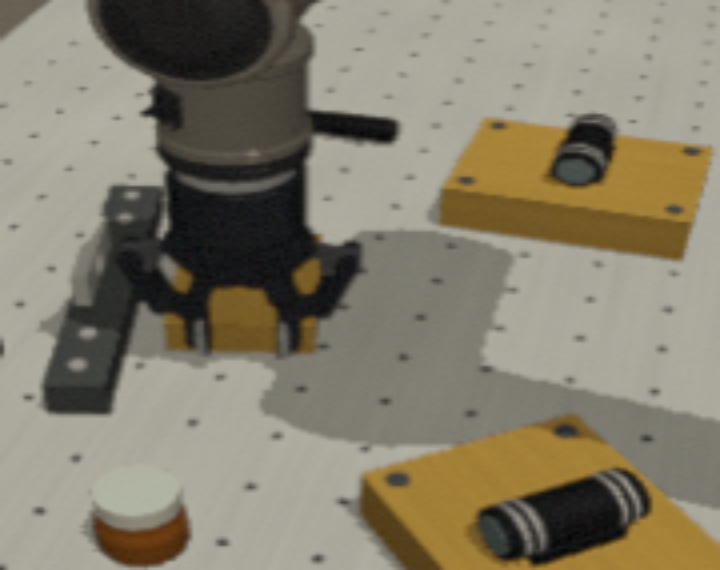

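View pics/top10.png

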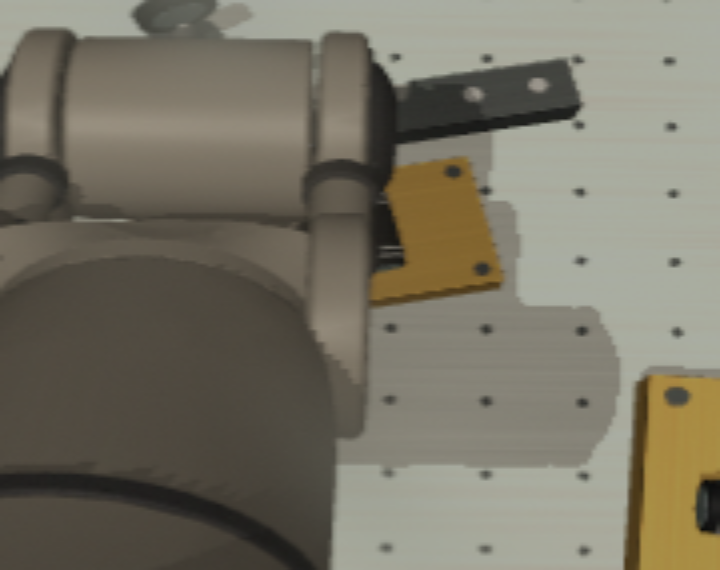

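```bash
python3 -c "
from h import *
T=lambda x,y:((x+.5)/4+180-.5,(y+.5)/3+100-.5)
P=cast(cam('top'),[T(454,171),T(482,268)],.032)[:,:2];d=P[0]-P[1];a=np.arctan2(d[1],d[0]);print(np.hypot(*d))
C=P.mean(0)+.05*np.array([-np.sin(a),np.cos(a)]);report(C,a)
"
```

```text
0.06974600871581813
block C [0.5919 0.0113] ang 0.211 err to fence -0.009 fence xy [-0.0683 -0.0026]
```

Call:
carry_out:
  commands:
    - {"offset":[0.015,0,0],"rot":[0,0,0]}
    - {"offset":[0.015,0,0],"rot":[0,0,0]}
    - {"offset":[0,0,-0.035],"rot":[0,0,0]}
    - {"offset":[0,0,-0.035],"rot":[0,0,0]}
    - {"offset":[0,0,-0.035],"rot":[0,0,0]}
    - {"offset":[0,0,-0.02],"rot":[0,0,0]}
    - {"offset":[-0.03,-0.03,0],"rot":[0,0,0]}
    - {"offset":[-0.03,-0.03,0],"rot":[0,0,0]}
    - {"offset":[-0.03,-0.03,0],"rot":[0,0,0]}
    - {"offset":[0,0,0],"rot":[0,0,-0.12]}
    - {"offset":[0,0,0],"rot":[0,0,-0.12]}
    - {"offset":[0,0,0],"rot":[0,0,-0.12]}
    - {"offset":[0,0,0],"rot":[0,0,-0.12]}
    - {"offset":[0,0,0],"rot":[0,0,-0.12]}
    - {"offset":[0,0,0],"rot":[0,0,-0.12]}
    - {"offset":[0,0,0],"rot":[0,0,-0.12]}
    - {"offset":[0,0,0],"rot":[0,0,-0.12]}
    - {"offset":[0,0,0],"rot":[0,0,-0.12]}
    - {"offset":[0,0,0],"rot":[0,0,-0.12]}
    - {"offset":[0,0,0],"rot":[0,0,-0.12]}

```text
time: 12.62
ee_pos: [0.491, -0.0052, 0.317]
tool_rot: [-3.134, 0.007, -3.116]
wrist_force: [0.5, 0.7, -0.4]
grip_width: 0.469
```

```bash
python3 -c "
from h import *
x=np.array([np.cos(FY),np.sin(FY)]);y=np.array([-x[1],x[0]])
t=F-.16*x-.002*y
st([*t,0.173],FY-np.pi)
look(11)"
```

```text
t12.62 p [ 0.491  -0.0052  0.317 ] r [-3.134  0.007 -3.116] F [ 0.5  0.7 -0.4] g0.47 q [-0.17  0.37  1.75 -0.01  1.02 -1.76]
toolxyz delta [-0.0103 -0.0022  0.1441]
rot z -0.195
t12.62 p [ 0.491  -0.0052  0.317 ] r [-3.134  0.007 -3.116] F [ 0.5  0.7 -0.4] g0.47 q [-0.17  0.37  1.75 -0.01  1.02 -1.76]
rot z -0.195
tool fence [-0.1704  0.0034]
```

View pics/side11.png

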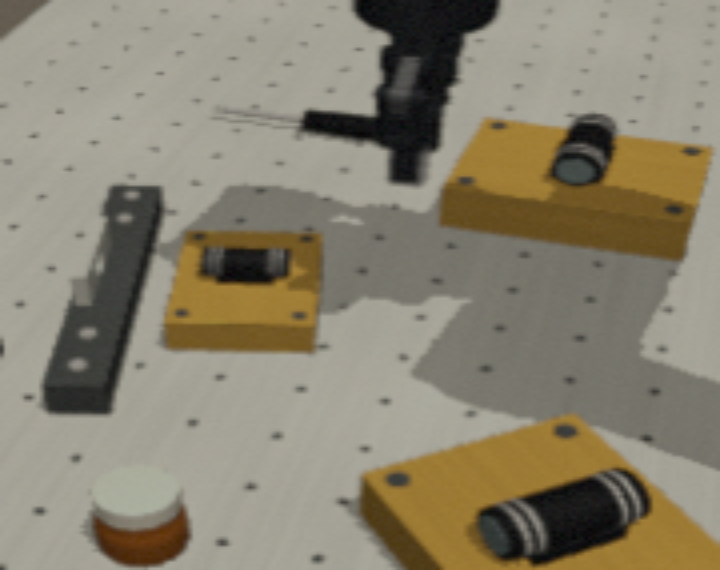

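```bash
python3 -c "
from h import *
side4([(182,313),(299,315),(199,236),(307,238)])"
```

```text
side: C [0.5892 0.0102] ang 0.225 0.222 fence 0.22 rel [-0.0697 -0.0004]
block C [0.5904 0.0111] ang 0.223 err to fence 0.002 fence xy [-0.0698 -0.0025]
```

Call:
carry_out:
  commands:
    - {"offset":[0,0,0],"rot":[0,0,-0.1]}
    - {"offset":[0,0,0],"rot":[0,0,-0.095]}
    - {"offset":[-0.008,-0.005,0],"rot":[0,0,0]}
    - {"offset":[0,0,0.035],"rot":[0,0,0]}
    - {"offset":[0,0,0.035],"rot":[0,0,0]}
    - {"offset":[0,0,0.035],"rot":[0,0,0]}
    - {"offset":[0,0,0.02],"rot":[0,0,0]}
    - {"offset":[0,0,0.0],"rot":[0,0,0]}
  jaw: 0.0854

```text
time: 13.38
ee_pos: [0.5065, -0.0117, 0.1907]
tool_rot: [-3.127, 0.018, -2.962]
wrist_force: [-1.2, 1.0, 0.3]
grip_width: 0.998
```

```bash
python3 -c "
from h import *
x=np.array([np.cos(FY),np.sin(FY)]);y=np.array([-x[1],x[0]])
t=F-.14*x-.002*y
st([*t,0.175],FY-np.pi)"
```

```text
t13.38 p [ 0.5065 -0.0117  0.1907] r [-3.127  0.018 -2.962] F [-1.2  1.   0.3] g1.00 q [-0.17  0.59  1.83 -0.01  0.71 -1.91]
toolxyz delta [-0.0162  0.0053  0.0159]
rot z -0.041
```

Call:
carry_out:
  commands:
    - {"offset":[0,0.003,0.008],"rot":[-0.014,0.018,-0.041]}
    - {"offset":[0,0.002,0.006],"rot":[0,0,0]}
    - {"offset":[0,0,0],"rot":[0,0,0]}
    - {"offset":[-0.006,0,0],"rot":[0,0,0]}
    - {"offset":[-0.006,0,0],"rot":[0,0,0]}
    - {"offset":[-0.006,0,0],"rot":[0,0,0]}
    - {"offset":[-0.006,0,0],"rot":[0,0,0]}
    - {"offset":[-0.006,0,0],"rot":[0,0,0]}
    - {"offset":[-0.005,0,0],"rot":[0,0,0]}
    - {"offset":[-0.005,0,0],"rot":[0,0,0]}

```text
time: 14.22
ee_pos: [0.5487, 0.0008, 0.1804]
tool_rot: [-3.14, -0.006, -2.939]
wrist_force: [-13.4, -4.6, 9.5]
grip_width: 0.998
```

```bash
python3 -c "
from h import *
look(12)"
```

```text
t14.22 p [0.5487 0.0008 0.1804] r [-3.14  -0.006 -2.939] F [-13.4  -4.6   9.5] g1.00 q [-0.14  0.66  1.7  -0.01  0.78 -1.91]
rot z -0.018
tool fence [-0.1128 -0.0034]
```

View pics/side12.png

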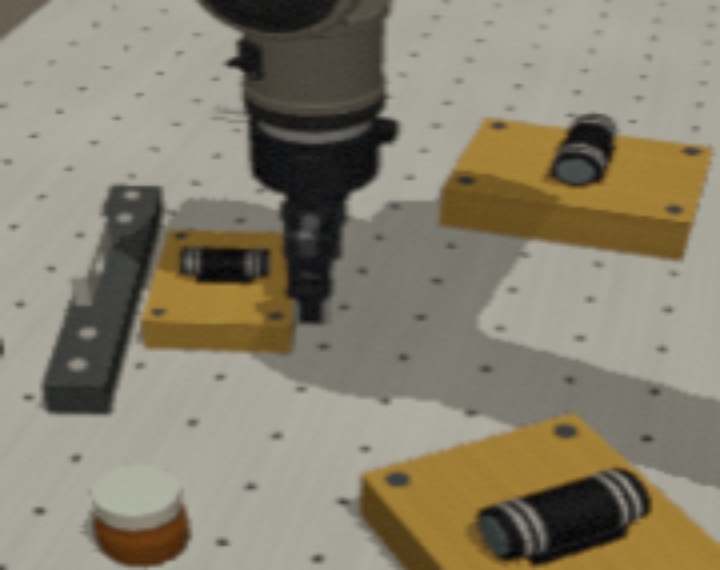

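Call:
carry_out:
  commands:
    - {"offset":[-0.004,0,0],"rot":[0,0,-0.018]}
    - {"offset":[-0.004,0,0],"rot":[0,0,0]}
    - {"offset":[-0.003,0,0],"rot":[0,0,0]}

```text
time: 14.57
ee_pos: [0.5574, 0.0026, 0.1803]
tool_rot: [-3.141, -0.017, -2.921]
wrist_force: [-11.3, -4.5, 9.0]
grip_width: 1.005
```

```bash
python3 -c "
from h import *
side4([(157,311),(276,315),(181,235),(287,238)])
look(13)"
```

```text
side: C [0.6024 0.0127] ang 0.198 0.201 fence 0.22 rel [-0.0562 -0.0008]
block C [0.6036 0.0136] ang 0.200 err to fence -0.021 fence xy [-0.0564 -0.0029]
t14.57 p [0.5574 0.0026 0.1803] r [-3.141 -0.017 -2.921] F [-11.3  -4.5   9. ] g1.00 q [-0.13  0.67  1.67 -0.01  0.81 -1.92]
rot z 0.0
tool fence [-0.1039 -0.0036]
```

View pics/side13.png

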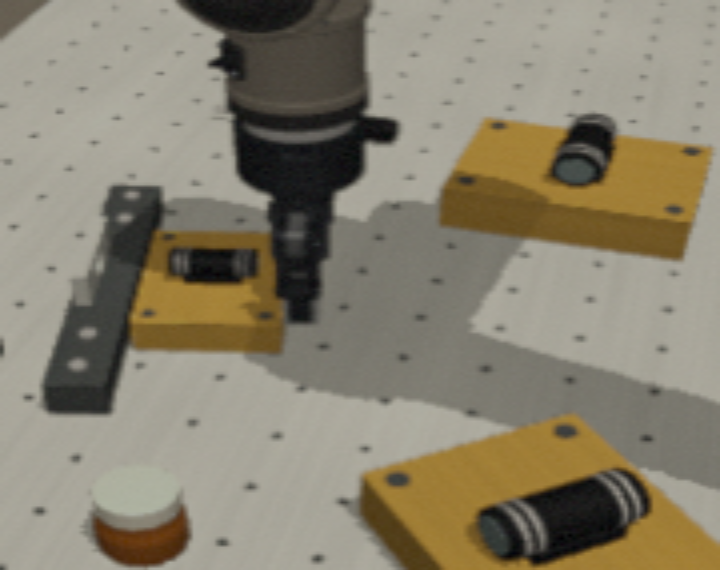

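Square (block screws at about (148,313), (265,315)) with only a few millimetres left to the fence. Small steps until the force rises.

Call:
carry_out:
  commands:
    - {"offset":[-0.003,0,0],"rot":[0,0,0]}
    - {"offset":[-0.003,0,0],"rot":[0,0,0]}

```text
time: 14.83
ee_pos: [0.5609, 0.0034, 0.1803]
tool_rot: [3.141, -0.028, -2.92]
wrist_force: [-10.3, -4.3, 6.4]
grip_width: 0.999
```

Call:
carry_out:
  commands:
    - {"offset":[-0.003,0,0],"rot":[0,0,0]}
    - {"offset":[-0.003,0,0],"rot":[0,0,0]}

```text
time: 15.0
ee_pos: [0.5644, 0.0041, 0.1803]
tool_rot: [3.14, -0.039, -2.92]
wrist_force: [-14.1, -6.1, 8.7]
grip_width: 1.0
```

Call:
carry_out:
  commands:
    - {"offset":[-0.003,0,0],"rot":[0,-0.01,0]}
    - {"offset":[-0.003,0,0],"rot":[0,-0.005,0]}

```text
time: 15.17
ee_pos: [0.5653, 0.0041, 0.1802]
tool_rot: [3.138, -0.045, -2.919]
wrist_force: [-15.2, -5.2, 11.8]
grip_width: 1.003
```

```bash
python3 -c "
from h import *
look(14)"
```

```text
t15.17 p [0.5653 0.0041 0.1802] r [ 3.138 -0.045 -2.919] F [-15.2  -5.2  11.8] g1.00 q [-0.13  0.69  1.64 -0.02  0.86 -1.91]
rot z 0.001
tool fence [-0.0958 -0.0038]
```

View pics/side14.png

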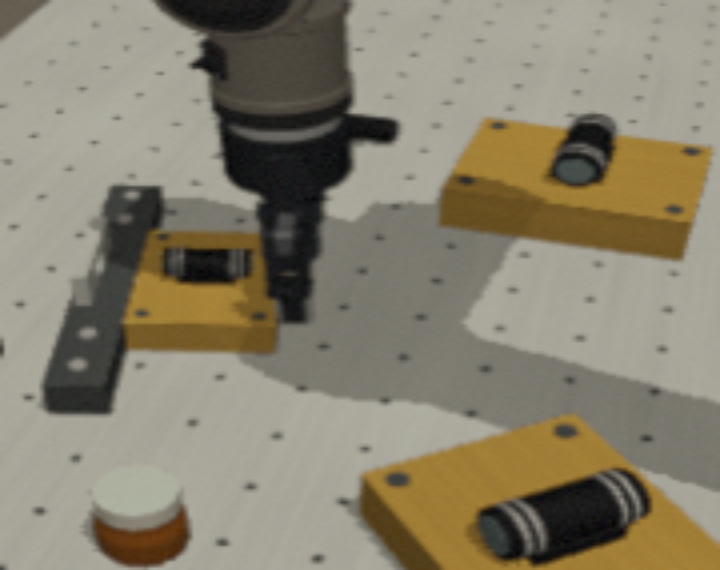

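Call:
carry_out:
  commands:
    - {"offset":[-0.005,0,0],"rot":[0,0,0]}
    - {"offset":[-0.006,0,0],"rot":[0,0,0]}
    - {"offset":[-0.006,0,0],"rot":[0,0,0]}

```text
time: 15.52
ee_pos: [0.5716, 0.0049, 0.18]
tool_rot: [3.133, -0.086, -2.919]
wrist_force: [-24.3, -8.3, 19.4]
grip_width: 1.005
```

```bash
python3 -c "
from h import *
look(15)"
```

```text
t15.52 p [0.5716 0.0049 0.18  ] r [ 3.133 -0.086 -2.919] F [-24.3  -8.3  19.4] g1.00 q [-0.12  0.71  1.6  -0.03  0.92 -1.9 ]
rot z 0.002
tool fence [-0.0895 -0.0044]
```

View pics/side15.png

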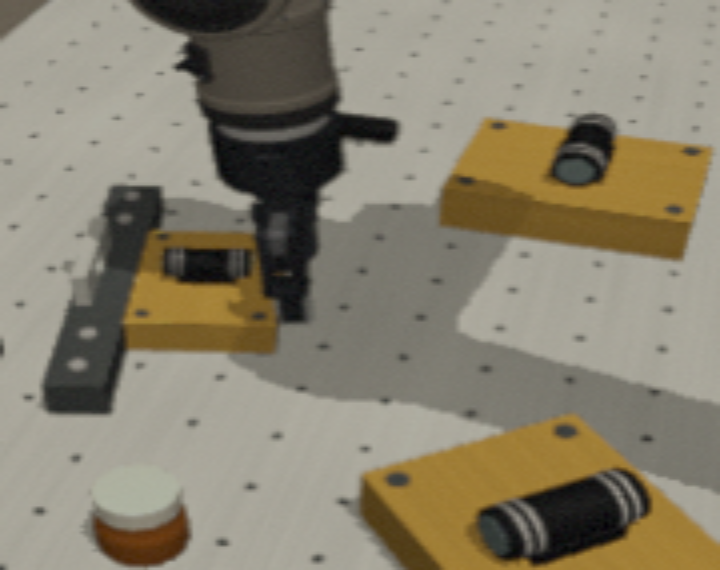

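Call:
carry_out:
  commands:
    - {"offset":[0.01,0,0],"rot":[0,-0.03,0]}
    - {"offset":[0.015,0,0],"rot":[0,-0.03,0]}
    - {"offset":[0.02,0,0],"rot":[0,-0.02,0]}
    - {"offset":[0.02,0,0],"rot":[0,0,0]}
    - {"offset":[0,0,-0.035],"rot":[0,0,0]}
    - {"offset":[0,0,-0.035],"rot":[0,0,0]}
    - {"offset":[0,0,-0.035],"rot":[0,0,0]}
    - {"offset":[0.01,0.035,-0.01],"rot":[0,0,0]}
    - {"offset":[0,0.035,0],"rot":[0,0,0]}
    - {"offset":[0,0.035,0],"rot":[0,0,0]}
    - {"offset":[0,0.035,0],"rot":[0,0,0]}
    - {"offset":[0,0.035,0],"rot":[0,0,0]}
    - {"offset":[0,0.035,0],"rot":[0,0,0]}
    - {"offset":[0,0.035,0],"rot":[0,0,0]}
    - {"offset":[0,0.035,0],"rot":[0,0,0]}

```text
time: 16.87
ee_pos: [0.443, 0.2667, 0.313]
tool_rot: [3.137, 0.024, -2.938]
wrist_force: [0.9, -0.3, 0.5]
grip_width: 0.999
```

```bash
python3 -c "
from h import *
look(16)"
```

```text
t16.87 p [0.443  0.2667 0.313 ] r [ 3.137  0.024 -2.938] F [ 0.9 -0.3  0.5] g1.00 q [ 0.39  0.42  1.69 -0.    1.01 -1.38]
rot z -0.017
tool fence [-0.1577  0.2792]
```

View pics/side16.png

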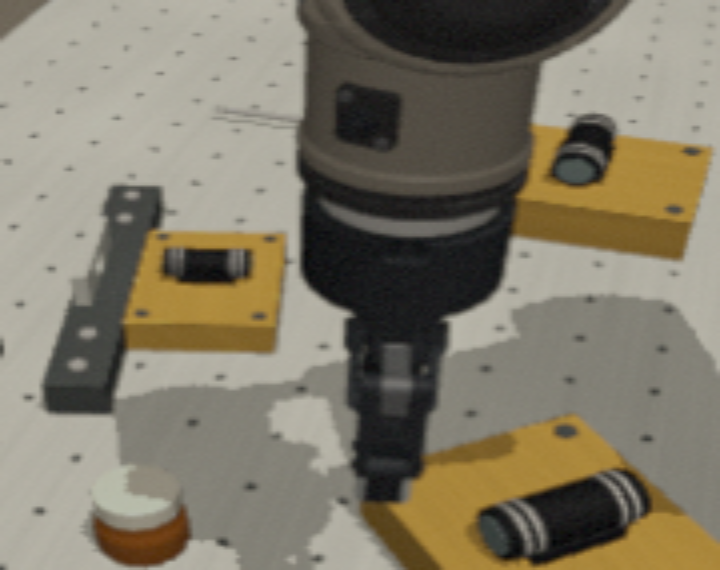

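View pics/top16.png

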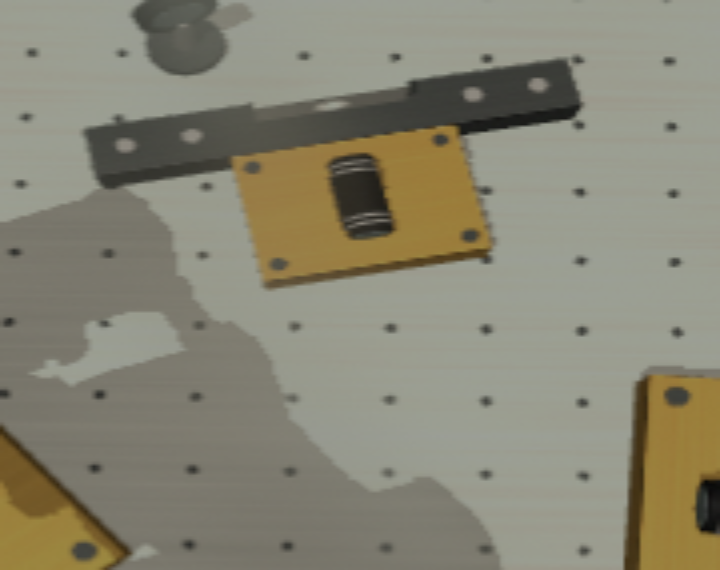

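```bash
python3 -c "
from h import *
T=lambda x,y:((x+.5)/4+180-.5,(y+.5)/3+100-.5)
c=cam('top')
P=cast(c,[T(253,167),T(278,264),T(441,139),T(471,236)],.032)[:,:2];C=P.mean(0)
d=P[0]-P[1]+P[2]-P[3];a1=np.arctan2(d[1],d[0]);d=P[0]-P[2]+P[1]-P[3];a2=np.arctan2(d[1],d[0])-np.pi/2
Q=cast(c,[T(125,146),T(191,136),T(473,94),T(538,85)],.032)[:,:2];e=Q[0]+Q[1]-Q[2]-Q[3];fy=np.arctan2(e[1],e[0])-np.pi/2
x=np.array([np.cos(fy),np.sin(fy)]);y=np.array([-x[1],x[0]]);f=Q.mean(0)-.018*x
print(a1,a2,fy,'rel',(C-f)@x,(C-f)@y)
side4([(142,313),(259,315),(163,236),(270,239)])
a=cv2.imread('pics/top0.png').astype(int);b=viewer.capture('top')[:,:,::-1];cv2.imwrite('pics/top17f.png',b)
"
```

```text
0.2200875112527791 0.21974716518570103 0.22415706889512665 rel -0.045723929874548624 -0.001775202235676537
side: C [0.6121 0.0167] ang 0.215 0.22 fence 0.22 rel [-0.0459  0.0009]
block C [0.6133 0.0176] ang 0.218 err to fence -0.003 fence xy [-0.0461 -0.0012]
```

View pics/top17f.png

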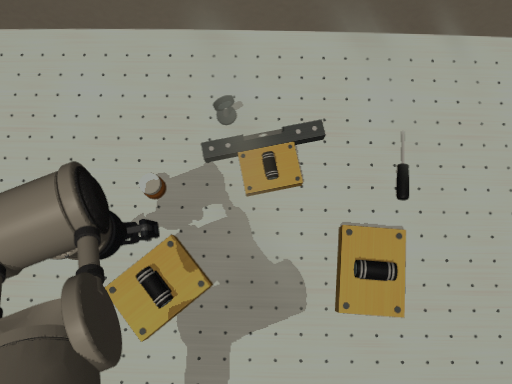

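The block is home, and the jar, driver and lens post stand at the same pixels as at the start. I'm handing in.

```bash
python3 -c "
from h import *
workorder.job_done();st()"
```

```text
the job is handed in; nothing more can be done
the job is handed in; nothing more can be done
```

The block is home: its long side is flat against the fence and the tube is lined up with the port. I handed the job in at about 17 s.

**What I did:** I turned the smallest block about 0.85 rad with the shut fingers at one corner of its long side. The open fingers then pushed that side as a fork and squared it up. That left the block about 9 mm sideways of the port. I nudged it back from its end face and finished with the fork until it stopped against the fence.

**Last checks before handing in:**

| Check | Top camera | Side camera | Allowed |
|---|---|---|---|
| Centre to fence face | 45.7 mm | 45.9 mm | 40 to 49 mm |
| Tube axis sideways of port | -1.8 mm | +0.9 mm | within 12 mm |
| Out of square | about 0.004 rad | about 0.003 rad | below 0.04 rad |

- **Disagreements:** The two cameras differ by about 3 mm sideways, because the side camera places the fence up to about 4 mm off from where the top camera does. In the last push the wrist force rose to about 26 N horizontally (19 N up) and the tool tilted about 0.09 rad. The block did not move in the picture.
- **Bystanders:** In the last top picture the jar, driver and lens post looked unmoved from the first. I judged this by eye and did not measure it.
- **Not checked:** I read no state after handing in. I saw no contact with the tube in any picture, but there is no direct reading of it.

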